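# Close a chocolate tin in the lid press

### The job

Close the terracotta tin in the lid press. First roll the small grey thumbwheel, which stands too little out to be pinched, until its yellow mark lines up with the yellow lines on the black housing; then stand the tin upright in the white ring of the carriage, push the carriage fully in, press the red plunger head down to its stop so that it seats the tin's lid, let the plunger spring back up, and draw the carriage fully out again with the closed tin in it. Close the lid only with the press, and leave the blue tin, the spatula and the tray of pralines where they are.

Things in the scene. Friction and masses are not known exactly. Their poses are not given: they have to be found in the camera images.
- press: Lid press, fixed to the marble bench: grey base plate 290 x 124 x 12 mm, bridged at its origin by a portal (two steel pillars 14 mm thick at local y = +-52 mm, grey crossbeam 30 x 128 mm from 105 to 125 mm above the bench, pillar caps to 129 mm). Origin: on the bench under the plunger's axis. Local +x is the way the carriage goes in (roughly to the robot's right, world -y; the yaw varies), z up. Base plate reaches from local x = -150 to +140 mm.
- wheel_crest (a point): Fixed point on the press at local (105, 0, 62) mm: the highest point of the grey thumbwheel's rim. The wheel (radius 30 mm, 14 mm wide, axle along the press's local y) stands only 7 mm out of the top of a black housing (60 mm along local x, 56 mm along y, top 55 mm above the bench), too little to pinch: lay a shut fingertip on the crest with a few newtons and stroke it along local x.
- thumbwheel (a joint): Angle of the thumbwheel, rad. 0: its yellow mark (6 mm wide line across the rim) is on top, between the two yellow lines on the housing. It starts negative (mark on the local -x side of the crest); stroking the rim's top towards the press's local +x makes it grow, 1 rad for 30 mm of stroke. Turns freely with slight friction, no spring.
- carriage (a joint): Travel of the aluminium carriage along the press's local +x, m: 0 fully out (nest clear of the portal), 0.095 fully in at the stop (nest under the plunger). It starts at or near 0. About 1.5 N of friction, stays where left.
- nest (a point): Centre of the carriage's nest, on its floor, 22 mm above the bench. A white ring of inner diameter 67 mm, outer 75 mm, 8 mm high surrounds it. Moves with the carriage; its axes are the press's.
- carriage_post (a point): Centre of the top of the red square post on the carriage (14 mm along local x, 16 mm along local y, top 62 mm above the bench, its free height 40 mm), 90 mm from the nest's centre on the local -x side. Pinch it from above, or push it.
- plunger_top (a point): Centre of the top of the red mushroom head of the plunger (38 mm in diameter, flat top 28 mm), 170 mm above the bench when up, 150 mm when pressed to its stop. Below the crossbeam is a white ram disc 40 mm in diameter, its underside 93 mm above the bench when up.
- plunger (a joint): Travel of the plunger downwards, m: 0 up, 0.020 at its stop. Spring: 5 N at the top, 9 N at the stop, and about 3 N more while the lid goes in. Springs back up when released.
- tin: Loose round tin, terracotta coloured with brass rims, 56 mm in diameter, 50 mm high, 0.17 to 0.35 kg; origin at the centre of its underside. Its narrower brass lid (44 mm in diameter) stands 6 mm proud of the top at the start, so 56 mm over all.
- tin_lid (a joint): How far the lid has been pushed into the tin, m: 0 at the start (6 mm proud), 0.005 or a little more when seated (1 mm proud). Stiff (3 N), stays where it is pushed. The ram at its stop seats it.
- closed_tin: Loose blue tin of the same size, already closed (bystander). Origin at the centre of its underside.
- spatula: Spatula 240 mm long lying on the bench beyond the press (bystander). Origin where the wooden handle meets the metal, near its middle.
- praline_tray: Steel tray 140 x 200 x 22 mm with pralines (bystander). Origin at the centre of its underside.
Mind the look-alikes: they are no part of the job. What is shaped like the tin but purple is not meant.

How it is judged (in metres and radians):
On the way, in this order (a step that is already met when the one before it is completed fails the run):
1. the thumbwheel's mark is in line (within 0.16 rad), before the tin is in the nest (value of joint thumbwheel between -0.16 and 0.16 rad and contact force between the fingers and anything else below 0.1 N), for 0.2 s.
2. the tin stands in the nest, let go, its lid still proud, the carriage still out (horizontal distance between tin and nest below 0.008 m and z of tin in the frame of nest between -0.004 and 0.004 m and angle between tin's own z axis and vertical below 0.1 rad and value of joint tin_lid below 0.002 m and value of joint carriage below 0.03 m and contact force between the fingers and tin below 0.1 N), for 0.2 s.
3. the carriage is fully in (within 4 mm) with the tin in its nest, the lid still proud (value of joint carriage above 0.091 m and horizontal distance between tin and nest below 0.008 m and value of joint tin_lid below 0.002 m), for 0.1 s.
4. the plunger is pressed to its stop (within 2.5 mm) over the tin and has seated the lid (value of joint plunger above 0.0175 m and value of joint tin_lid above 0.0035 m and value of joint carriage above 0.088 m and horizontal distance between tin and nest below 0.008 m), for 0.1 s.
At the end, for the whole second after the job is handed in: The tin stands upright and at rest in the nest (within 8 mm of its centre), its lid pushed in by at least 3.5 mm; the plunger is up again, the carriage is out to within 8 mm, and the thumbwheel's mark is within 0.16 rad of the lines (value of joint tin_lid above 0.0035 m and value of joint plunger below 0.002 m and value of joint carriage below 0.008 m and value of joint thumbwheel between -0.16 and 0.16 rad and horizontal distance between tin and nest below 0.008 m and z of tin in the frame of nest below 0.004 m and angle between tin's own z axis and vertical below 0.1 rad and linear speed of tin below 0.01 m/s); the robot touches nothing.
It fails at once if the blue tin is moved more than 20 mm (distance of closed_tin from where it was at the start of the episode above 0.02 m).
It fails at once if the spatula is moved more than 20 mm (distance of spatula from where it was at the start of the episode above 0.02 m).
It fails at once if the tray is moved more than 20 mm (distance of praline_tray from where it was at the start of the episode above 0.02 m).
It also fails if it takes over 72 s, if anything falls off the work surface, if the arm or the gripper's body presses on something with over 40 N, if the wrist force passes 120 N, or if a joint passes its speed limit or range.

### The arm

A 7-joint arm with a two-finger parallel gripper is mounted at the origin on the work surface. World frame = base frame: x ahead of the robot, y to its left, z up, the work surface at z = 0. Lengths are in m, angles in degrees, forces in N, time in s.
With the tool pointing down it reaches from about 0.4 to 0.925 m from the base axis. Payload 4.1 kg.
Tool frame: the origin (TCP) lies midway between the tips of the shut fingers; the grasp point (between the pads) lies 19 mm behind it (grasp_offset is the distance from the TCP to the grasp point, in m); z points along the fingers, y is the line along which they close (so a half turn about z gives the same grasp; the last joint's range is limited). The gripper opens to 85 mm and grips with 20 to 120 N. Pads are 22 mm wide; open, the fingers measure 114 mm over their backs; the gripper's body (76 mm by 85 mm) begins 54 mm behind the grasp point. The pads swing forward as they close: fully open they stand 13 mm farther back than shut.
Start: joints at [70.359, 22.827, 2.584, 88.041, -1.071, 69.15, -2.905], TCP at [0.157, -0.631, 0.231] pointing down, gripper open.
Joint ranges: [-161.44, 161.44], [-28.35, 127.94], [-78.24, 83.42], [0, 140.83], [-78.03, 258.03], [13.02, 114.36], [-168.23, 168.23]. Speed limits (degrees/s): [147.25, 147.25, 180, 180, 180, 180, 180].

### API

Orientations are given as [roll, pitch, yaw] about the fixed x, y, z axes, in that order (R = Rz(yaw) Ry(pitch) Rx(roll)).
In Python, from station import state, camera, close_job, grasp_offset gives the robot as it stands. The module is installed in compiled form; this text tells all that it offers.
- The arm moves only by the shell command python3 -m pendant 'ROWS' [FORCE]. ROWS is JSON, a list of rows, each an object with "linear": the shift along the tool's x, y, z in mm, a list of three; "twist": the turn, a rotation vector about the tool's x, y, z in degrees, a list of three; "gripper": the closure in counts, from 0 (fully open) to 255 (shut). A call has 1 to 12 rows; each row is the pose to reach, as a shift and turn from the pose commanded when the call began, along the tool's axes at that moment; what a row does not reach only later rows make up. A row lasts 1/10 s, in which the tool goes at most 50 mm and 8.59 degrees, less where a joint would pass 70% of its speed; a pose out of reach is approached as far as the arm can. A call with a gripper value outside its range is refused whole. The fingers move at their own pace and stop on an object; FORCE is the grip in N (left out, the last holds). Time passes only in rows, so rows that repeat a pose let the fingers close. It gives the time, the measured TCP pose, the force, the opening and the grip force at its end, in the units of the state.
- state(): the state, without advancing time (a new reading comes with each control period).
- camera(name): name is "scene" or "top"; returns a dict with "img" (420x560x3 uint8, red, green, blue), "fx", "fy", "cx", "cy" (pixels), "origin" and "rotation" of the camera in the world. Camera axes: x right, y up, looking along -z (the intrinsics and any distortion apply to the point x, -y, -z); pixel columns grow to the right and rows downward; lengths in m; the calibration is good to about 2 mm. A picture is of the moment at which its call begins. There is no depth.
- close_job(): hands the job in; it is judged then, once.
The state is a dict: "t": time; "q": joint angles; "dq": joint speeds; "effort": joint torques, N m; "ee_pos": TCP position; "eef_rot": TCP orientation; "contact_force": force on the tool from outside, world axes, zero at the start; "torque": the same for the moment, N m; "opening": finger opening in m; "finger_force": force on a finger pad.
Only numpy, scipy, OpenCV 4.12 (cv2) and the standard library are available. Lean on these libraries where they do the work, as an engineer would, in place of code of your own. Each camera call takes 0.05 s, during which the arm holds its last target. There are 200 camera calls.

## Working session

There is one attempt and no reset: what is moved stays moved. The work goes in short steps, Python scripts to look and compute and a shell command to move; the robot and the scene stay as the last step left them, time stands still between calls to the robot, and variables do not carry over. Pictures are saved under pics/ and viewed, at most 10 in all, crops included, and the job is handed in when it is done.

```bash
mkdir -p pics; python3 - <<'E'
from station import state,camera,grasp_offset
import cv2,json
s=state();print(s['t'],s['ee_pos'],s['eef_rot'],s['opening'],grasp_offset)
for n in("scene","top"):
    c=camera(n);cv2.imwrite(f"pics/{n}0.png",cv2.resize(c['img'][:,:,::-1],(800,600),interpolation=cv2.INTER_CUBIC))
    print(n,{k:(v.tolist() if hasattr(v,'tolist') else v) for k,v in c.items() if k!='img'})
E
```

```text
0.0 [ 0.15675679 -0.63017488  0.23028709] [-1.79890974e+02  7.75157317e-03  1.39748102e+01] 0.08532836856685214 0.0187
scene {'fx': 414.14036452093416, 'fy': 414.14036452093416, 'cx': 274.1818366820905, 'cy': 211.11846457476454, 'origin': [1.023945023336085, 0.39601671582349934, 0.900137636989659], 'rotation': [37.32097647799022, 1.0168808928590163, 125.4543395400954]}
top {'fx': 421.8600428401006, 'fy': 421.8600428401006, 'cx': 277.6693297714171, 'cy': 212.79138349571753, 'origin': [0.4179618126069485, 0.04970651511612568, 1.034289131382548], 'rotation': [8.405780902619178, 0.7703357326300633, -88.5261746711189]}
```

View pics/scene0.png

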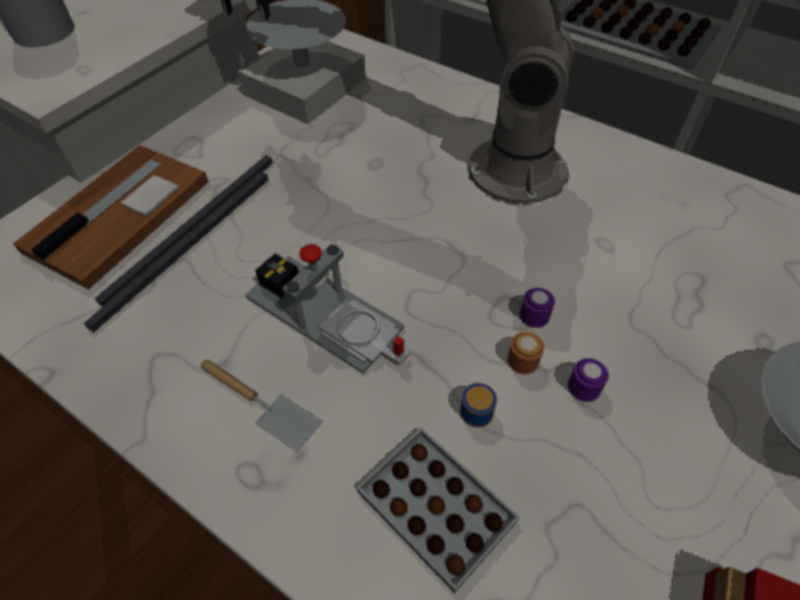

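View pics/top0.png

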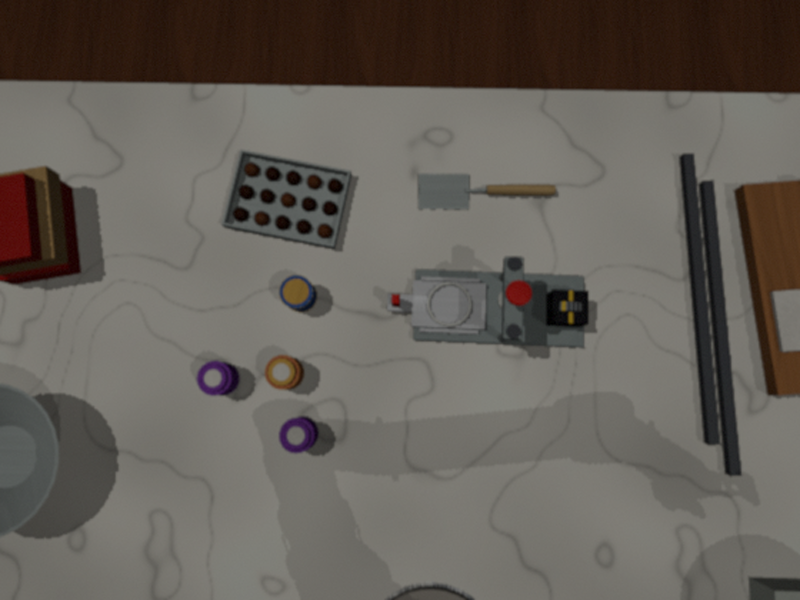

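The scene camera shows the press, with the terracotta tin at (526,352), two purple look-alikes and the blue tin at (478,403). In the top view the tin is at (284,372), blue tin (297,293), red post (396,300), plunger (519,292) and wheel (570,307). I'll take enlarged crops for measurement.

```bash
cat > h.py <<'E'
import numpy as np
from scipy.spatial.transform import Rotation as R
from station import camera,state
import cv2
def ray(c,u,v):
    d=np.array([(u-c['cx'])/c['fx'],-(v-c['cy'])/c['fy'],-1.])
    return np.array(c['origin']),R.from_euler('xyz',c['rotation'],degrees=True).as_matrix()@d
def at(c,u,v,z):
    o,d=ray(c,u,v);return (o+d*(z-o[2])/d[2])[:2]
def proj(c,p):
    q=R.from_euler('xyz',c['rotation'],degrees=True).as_matrix().T@(np.array(p)-c['origin'])
    return c['cx']+c['fx']*q[0]/-q[2],c['cy']-c['fy']*q[1]/-q[2]
def crop(c,u0,v0,w,h,k,f):
    cv2.imwrite(f,cv2.resize(c['img'][v0:v0+h,u0:u0+w,::-1],None,fx=k,fy=k,interpolation=cv2.INTER_CUBIC))
def togo(p,yaw=None):  # linear (tool mm) to world TCP target p, twist z for yaw
    s=state();M=R.from_euler('xyz',s['eef_rot'],degrees=True)
    print('ee',np.round(s['ee_pos'],4),np.round(s['eef_rot'],2),'linear',np.round(M.inv().apply(np.array(p)-s['ee_pos'])*1000,1))
    if yaw is not None: print('twist',np.round((M.inv()*R.from_euler('xyz',[180,0,yaw],degrees=True)).as_rotvec(degrees=True),2))
E
python3 - <<'E'
from h import *
t=camera('top');s=camera('scene')
crop(t,265,170,160,90,5,'pics/c1.png')
a=cv2.resize(s['img'][165:265,170:295,::-1],None,fx=6,fy=6,interpolation=cv2.INTER_CUBIC)
cv2.imwrite('pics/c2.png',a)
E
```

```text
(no output)
```

View pics/c1.png

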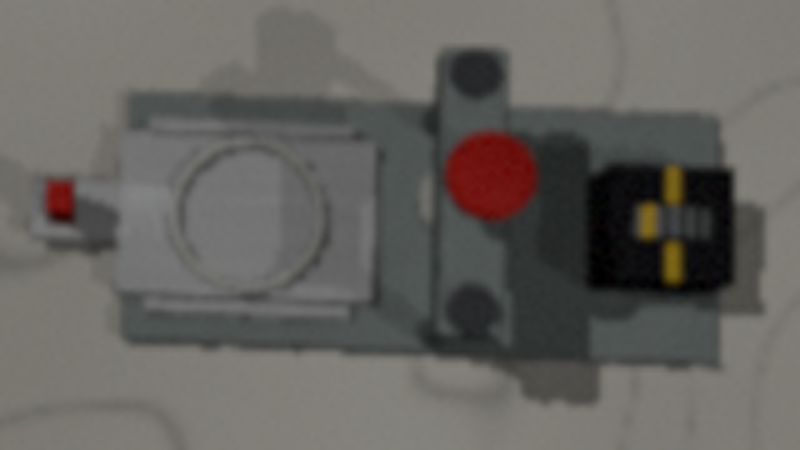

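View pics/c2.png

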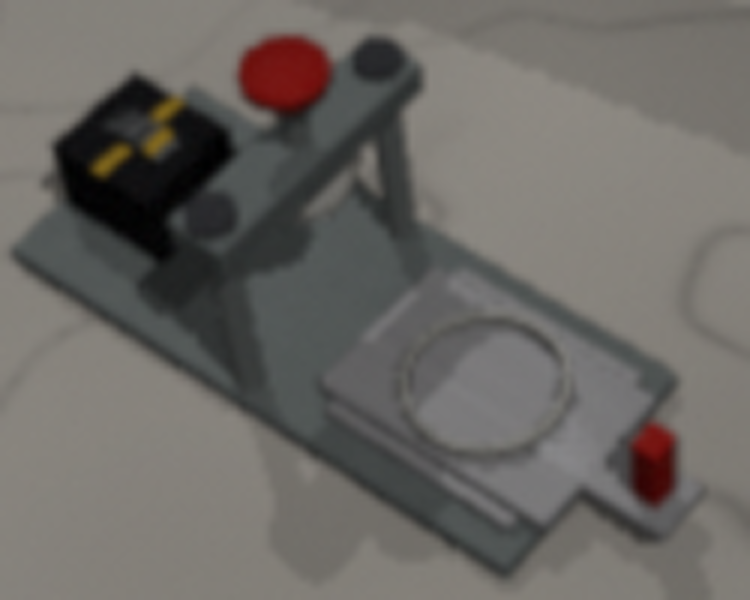

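Top crop: plunger (491,175), caps (475,72)/(472,307), ring (248,215), post (60,200), yellow lines (674,182)/(674,263), mark (648,220). Scene crop: plunger (286,72), caps (378,58)/(212,215), ring (487,385), post (655,437), mark (158,142).

```bash
python3 - <<'E'
from h import *
from scipy.optimize import least_squares
t=camera('top');s=camera('scene')
f=lambda u0,v0,k,x,y:(u0+(x+.5)/k-.5,v0+(y+.5)/k-.5)
T=lambda x,y:f(265,170,5,x,y); S=lambda x,y:f(170,165,6,x,y)
# p: x,y,yaw,carriage,theta
P=lambda p:{'pl':(0,0,.17),'c1':(0,.052,.129),'c2':(0,-.052,.129),'n':(-.095+p[3],0,.03),'po':(-.185+p[3],0,.062),
 'm':(.105+.03*np.sin(p[4]),0,.032+.03*np.cos(p[4])),'l1':(.105,.018,.055),'l2':(.105,-.018,.055)}
obs=[(t,'pl',T(491,175)),(t,'c1',T(475,72)),(t,'c2',T(472,307)),(t,'n',T(248,215)),(t,'po',T(60,200)),(t,'m',T(648,220)),(t,'l1',T(674,182)),(t,'l2',T(674,263)),
(s,'pl',S(286,72)),(s,'c1',S(212,215)),(s,'c2',S(378,58)),(s,'n',S(487,385)),(s,'po',S(655,437)),(s,'m',S(158,142)),]
def r(p):
    M=R.from_euler('z',p[2]).as_matrix();d=P(p)
    return np.concatenate([np.array(proj(c,M@d[k]+[p[0],p[1],0]))-o for c,k,o in obs])
q=least_squares(r,[.5,-.1,-1.57,0,-.4],loss='soft_l1');p=q.x
print('press',p,'yawdeg',np.degrees(p[2]));print(np.round(r(p).reshape(-1,2),1).tolist())
M=R.from_euler('z',p[2]).as_matrix()
for k,v in P(p).items():print(k,np.round(M@v+[p[0],p[1],0],4))
for n,x,y,z in(('tin',283.5,372,.056),('blue',297,292,.051),('pur1',213,378,.05),('pur2',293,435,.05)):
    print(n,at(t,(x+.5)/1.42857-.5,(y+.5)/1.42857-.5,z))
for n,x,y,z in(('tin',528,343,.056),('blue',479,395,.051)): print(n,at(s,(x+.5)/1.42857-.5,(y+.5)/1.42857-.5,z))
E
```

```text
press [ 0.56785911 -0.11157794 -1.58470629  0.00405173 -0.40626903] yawdeg -90.79698227407914
[[0.2, -0.6], [0.1, -0.3], [0.1, 0.1], [-0.1, -0.2], [-0.1, -0.7], [0.1, -0.2], [-0.6, 0.3], [-0.5, -0.7], [-0.1, -1.3], [0.1, -0.5], [0.2, -0.5], [0.0, -1.5], [0.3, -0.1], [0.2, -0.1]]
pl [ 0.5679 -0.1116  0.17  ]
c1 [ 0.6199 -0.1123  0.129 ]
c2 [ 0.5159 -0.1109  0.129 ]
n [ 0.5691 -0.0206  0.03  ]
po [0.5704 0.0694 0.062 ]
m [ 0.5666 -0.2047  0.0596]
l1 [ 0.5844 -0.2168  0.055 ]
l2 [ 0.5484 -0.2163  0.055 ]
tin [0.44692219 0.24717765]
blue [0.57940159 0.23277898]
pur1 [0.43448783 0.36293803]
pur2 [0.34714314 0.22776854]
tin [0.44852914 0.25123707]
blue [0.57900579 0.23251218]
```

```bash
python3 -c "
from h import *
togo([.5664,-.2106,.23],0)"
```

```text
ee [ 0.1569 -0.6306  0.231 ] [-179.97    0.     13.97] linear [ 498.8 -308.7    1.1]
twist [-3.000e-02  1.000e-02  1.397e+01]
```

```bash
F='x'; python3 -m pendant '[{"linear":[40,-25,0],"twist":[0,0,3],"gripper":255},{"linear":[80,-50,0],"twist":[0,0,6],"gripper":255},{"linear":[120,-75,0],"twist":[0,0,10],"gripper":255},{"linear":[160,-100,0],"twist":[0,0,14],"gripper":255},{"linear":[200,-125,0],"twist":[0,0,14],"gripper":255},{"linear":[240,-150,0],"twist":[0,0,14],"gripper":255},{"linear":[280,-175,0],"twist":[0,0,14],"gripper":255},{"linear":[320,-200,0],"twist":[0,0,14],"gripper":255},{"linear":[360,-225,0],"twist":[0,0,14],"gripper":255},{"linear":[400,-250,0],"twist":[0,0,14],"gripper":255},{"linear":[440,-275,0],"twist":[0,0,14],"gripper":255},{"linear":[480,-300,0],"twist":[0,0,14],"gripper":255}]' 20; python3 -c "
from h import *
togo([.5664,-.2106,.072],0)"
```

```text
t: 1.5
ee_pos: [0.5514, -0.2224, 0.2315]
eef_rot: [180.0, -0.0, -0.0]
contact_force: [0.5, -1.3, -0.2]
opening: 0.0001
finger_force: 0.0
ee [ 0.5514 -0.2224  0.2315] [ 1.7997e+02 -2.0000e-02 -4.0000e-02] linear [ 15.  -11.8 159.5]
twist [ 0.03 -0.02 -0.04]
```

```bash
python3 -m pendant '[{"linear":[8,-6,40],"twist":[0,0,0],"gripper":255},{"linear":[15,-12,80],"twist":[0,0,0],"gripper":255},{"linear":[15,-12,115],"twist":[0,0,0],"gripper":255},{"linear":[15,-12,145],"twist":[0,0,0],"gripper":255},{"linear":[15,-12,155],"twist":[0,0,0],"gripper":255},{"linear":[15,-12,160],"twist":[0,0,0],"gripper":255},{"linear":[15,-12,160],"twist":[0,0,0],"gripper":255},{"linear":[15,-12,160],"twist":[0,0,0],"gripper":255}]'; python3 -c "
from h import *
togo([.5664,-.2106,.063],0)"
```

```text
t: 2.3
ee_pos: [0.5666, -0.2123, 0.073]
eef_rot: [179.9, -0.2, -0.0]
contact_force: [0.3, 0.8, -0.1]
opening: -0.0001
finger_force: 0.0
ee [ 0.5666 -0.2123  0.073 ] [ 1.7994e+02 -1.8000e-01 -4.0000e-02] linear [-0.3 -1.7 10. ]
twist [ 0.06 -0.18 -0.04]
```

Lower gently until contact.

```bash
python3 -m pendant '[{"linear":[0,-2,6],"twist":[0,0,0],"gripper":255},{"linear":[0,-2,10],"twist":[0,0,0],"gripper":255},{"linear":[0,-2,11],"twist":[0,0,0],"gripper":255},{"linear":[0,-2,11],"twist":[0,0,0],"gripper":255},{"linear":[0,-2,11],"twist":[0,0,0],"gripper":255}]'
```

```text
t: 2.8
ee_pos: [0.566, -0.2096, 0.0619]
eef_rot: [180.0, -0.1, -0.0]
contact_force: [-1.0, 1.7, 7.2]
opening: -0.0002
finger_force: 3.9
```

```bash
python3 -m pendant '[{"linear":[0,2,0],"twist":[0,0,0],"gripper":255},{"linear":[0,4,0],"twist":[0,0,0],"gripper":255},{"linear":[0,6,0],"twist":[0,0,0],"gripper":255},{"linear":[0,8,0],"twist":[0,0,0],"gripper":255},{"linear":[0,10,0],"twist":[0,0,0],"gripper":255},{"linear":[0,12,0],"twist":[0,0,0],"gripper":255},{"linear":[0,12,0],"twist":[0,0,0],"gripper":255},{"linear":[0,12,0],"twist":[0,0,0],"gripper":255}]'
python3 -m pendant '[{"linear":[0,0,-10],"twist":[0,0,0],"gripper":255},{"linear":[0,0,-50],"twist":[0,0,0],"gripper":255},{"linear":[0,0,-100],"twist":[0,0,0],"gripper":200},{"linear":[0,-40,-130],"twist":[0,0,0],"gripper":0},{"linear":[0,-90,-140],"twist":[0,0,0],"gripper":0},{"linear":[0,-140,-140],"twist":[0,0,0],"gripper":0},{"linear":[0,-190,-140],"twist":[0,0,0],"gripper":0},{"linear":[0,-240,-140],"twist":[0,0,0],"gripper":0},{"linear":[-25,-280,-140],"twist":[0,0,0],"gripper":0},{"linear":[-50,-320,-140],"twist":[0,0,0],"gripper":0}]'; python3 - <<'E'
from h import *
t=camera('top');s=camera('scene')
a=cv2.resize(t['img'][195:235,375:425,::-1],(500,400),interpolation=cv2.INTER_CUBIC)
b=cv2.resize(s['img'][170:210,175:215,::-1],(300,300),interpolation=cv2.INTER_CUBIC)
o=np.zeros((400,800,3),np.uint8);o[:,:500]=a;o[:300,500:]=b
cv2.imwrite('pics/w1.png',o);cv2.imwrite('pics/w1b.png',t['img'][:,:,::-1])
togo([.4477,.249,.15],0)
E
```

```text
t: 3.6
ee_pos: [0.5658, -0.2225, 0.0619]
eef_rot: [179.9, -0.1, -0.0]
contact_force: [-2.5, 0.3, 6.8]
opening: 0.0001
finger_force: 4.0
t: 4.6
ee_pos: [0.5147, 0.1007, 0.2006]
eef_rot: [-180.0, -0.0, 0.0]
contact_force: [0.4, 0.3, -0.5]
opening: 0.0851
finger_force: 0.0
ee [0.5118 0.106  0.2009] [-1.7983e+02  7.0000e-02  6.6000e-01] linear [ -62.4 -143.6   51.4]
twist [-0.17  0.07  0.66]
```

View pics/w1.png

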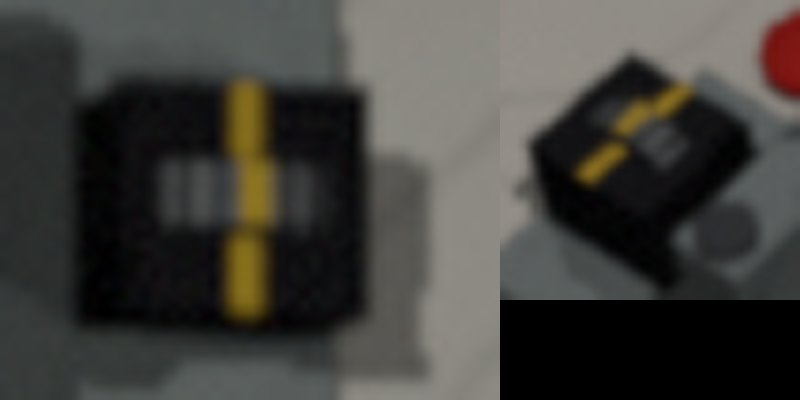

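The mark (258,195) is in line with the yellow lines (247), allowing about 9 px of parallax for the 7 mm height difference. Now the tin.

```bash
python3 -m pendant '[{"linear":[-20,-45,10],"twist":[0,0,0.6],"gripper":0},{"linear":[-40,-90,30],"twist":[0,0,0.6],"gripper":0},{"linear":[-62,-130,45],"twist":[0,0,0.6],"gripper":0},{"linear":[-62,-144,75],"twist":[0,0,0.6],"gripper":0},{"linear":[-62,-144,100],"twist":[0,0,0.6],"gripper":0},{"linear":[-62,-144,100],"twist":[0,0,0.6],"gripper":0},{"linear":[-62,-144,100],"twist":[0,0,0.6],"gripper":0}]'; python3 - <<'E'
from h import *
togo([.4477,.249,.015],0)
t=camera('top');crop(t,150,215,100,80,8,'pics/t1.png')
E
```

```text
t: 5.4
ee_pos: [0.4539, 0.2417, 0.1006]
eef_rot: [180.0, 0.0, -0.7]
contact_force: [0.4, 0.3, -0.8]
opening: 0.0852
finger_force: 0.0
ee [0.4539 0.2417 0.1006] [ 1.7998e+02  1.0000e-02 -6.8000e-01] linear [-6.3 -7.2 85.6]
twist [ 0.02  0.01 -0.68]
```

```bash
python3 -m pendant '[{"linear":[-6,-7,5],"twist":[0,0,-0.7],"gripper":0},{"linear":[-6,-7,20],"twist":[0,0,-0.7],"gripper":0},{"linear":[-6,-7,45],"twist":[0,0,-0.7],"gripper":0},{"linear":[-6,-7,70],"twist":[0,0,-0.7],"gripper":0},{"linear":[-6,-7,85],"twist":[0,0,-0.7],"gripper":0},{"linear":[-6,-7,85],"twist":[0,0,-0.7],"gripper":0},{"linear":[-6,-7,85],"twist":[0,0,-0.7],"gripper":0}]'
python3 -m pendant '[{"linear":[0,0,0],"twist":[0,0,0],"gripper":150},{"linear":[0,0,0],"twist":[0,0,0],"gripper":150},{"linear":[0,0,0],"twist":[0,0,0],"gripper":150},{"linear":[0,0,0],"twist":[0,0,0],"gripper":150},{"linear":[0,0,0],"twist":[0,0,0],"gripper":150},{"linear":[0,0,0],"twist":[0,0,0],"gripper":150}]' 30
```

```text
t: 6.15
ee_pos: [0.4481, 0.2498, 0.016]
eef_rot: [-180.0, -0.1, 0.1]
contact_force: [0.6, 0.9, 0.4]
opening: 0.0853
finger_force: 0.0
t: 6.75
ee_pos: [0.4486, 0.2504, 0.0166]
eef_rot: [-179.9, -0.1, 0.1]
contact_force: [-0.3, 1.0, 6.8]
opening: 0.0555
finger_force: 31.5
```

```bash
python3 -m pendant '[{"linear":[0,0,-20],"twist":[0,0,0],"gripper":150},{"linear":[0,0,-60],"twist":[0,0,0],"gripper":150},{"linear":[0,0,-100],"twist":[0,0,0],"gripper":150},{"linear":[15,30,-110],"twist":[0,0,0],"gripper":150},{"linear":[33,70,-110],"twist":[0,0,0],"gripper":150},{"linear":[50,110,-110],"twist":[0,0,0],"gripper":150},{"linear":[67,150,-110],"twist":[0,0,0],"gripper":150},{"linear":[85,190,-110],"twist":[0,0,0],"gripper":150},{"linear":[103,230,-110],"twist":[0,0,0],"gripper":150},{"linear":[120,260,-100],"twist":[0,0,0],"gripper":150},{"linear":[120,270,-85],"twist":[0,0,0],"gripper":150},{"linear":[120,270,-75],"twist":[0,0,0],"gripper":150}]'
python3 -m pendant '[{"linear":[0,0,0],"twist":[0,0,0],"gripper":150},{"linear":[0,0,0],"twist":[0,0,0],"gripper":150},{"linear":[0,0,0],"twist":[0,0,0],"gripper":150}]'
python3 - <<'E'
from h import *
togo([.5691,-.0206,.039],0)
t=camera('top');s=camera('scene')
a=cv2.resize(t['img'][185:245,270:350,::-1],(400,300),interpolation=cv2.INTER_CUBIC)
b=cv2.resize(s['img'][180:260,200:300,::-1],(400,320),interpolation=cv2.INTER_CUBIC)
o=np.zeros((320,800,3),np.uint8);o[:300,:400]=a;o[:,400:]=b
cv2.imwrite('pics/p1.png',o)
E
```

```text
t: 7.95
ee_pos: [0.5667, -0.0232, 0.0886]
eef_rot: [179.9, 0.2, -0.2]
contact_force: [-0.6, 1.0, -1.3]
opening: 0.0552
finger_force: 33.2
t: 8.25
ee_pos: [0.5681, -0.0185, 0.0909]
eef_rot: [-180.0, -0.1, 0.2]
contact_force: [0.1, -0.8, -1.6]
opening: 0.055
finger_force: 33.1
ee [ 0.5681 -0.0185  0.0909] [-1.7997e+02 -6.0000e-02  2.4000e-01] linear [ 0.9  2.1 51.9]
twist [-0.03 -0.06  0.24]
```

View pics/p1.png

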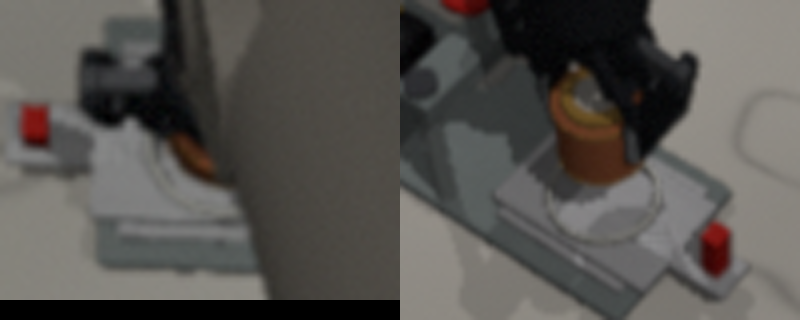

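```bash
python3 - <<'E'
from h import *
s=camera('scene')
a=np.linspace(0,6.28,60)
for z in(.0743,.1243):
  p=np.array([proj(s,[.5681+.028*np.cos(k),-.0185+.028*np.sin(k),z]) for k in a])
  print(z,((p.min(0)-[200,180])*4+[400,0]).round(),((p.max(0)-[200,180])*4+[400,0]).round())
E
```

```text
0.0743 [557. 113.] [647. 185.]
0.1243 [550.  62.] [644. 136.]
```

Scene panel: the tin's lower edge (595,185) and left edge (556) match the prediction, so it's held centred. Lower it.

```bash
python3 -m pendant '[{"linear":[1,2,10],"twist":[0,0,0],"gripper":150},{"linear":[1,2,25],"twist":[0,0,0],"gripper":150},{"linear":[1,2,35],"twist":[0,0,0],"gripper":150},{"linear":[1,2,42],"twist":[0,0,0],"gripper":150},{"linear":[1,2,47],"twist":[0,0,0],"gripper":150},{"linear":[1,2,50],"twist":[0,0,0],"gripper":150},{"linear":[1,2,51],"twist":[0,0,0],"gripper":150},{"linear":[1,2,51],"twist":[0,0,0],"gripper":150},{"linear":[1,2,51],"twist":[0,0,0],"gripper":150}]'
```

```text
t: 9.3
ee_pos: [0.5693, -0.0225, 0.0397]
eef_rot: [180.0, -0.0, 0.1]
contact_force: [-0.3, -0.0, -2.7]
opening: 0.0554
finger_force: 33.1
```

```bash
python3 -m pendant '[{"linear":[0,-1,1],"twist":[0,0,0],"gripper":150},{"linear":[0,-1,1.5],"twist":[0,0,0],"gripper":150},{"linear":[0,-1,1.5],"twist":[0,0,0],"gripper":150}]'
python3 -m pendant '[{"linear":[0,0,0],"twist":[0,0,0],"gripper":70},{"linear":[0,0,0],"twist":[0,0,0],"gripper":70},{"linear":[0,0,0],"twist":[0,0,0],"gripper":30},{"linear":[0,0,0],"twist":[0,0,0],"gripper":30}]'
python3 -m pendant '[{"linear":[0,0,-30],"twist":[0,0,0],"gripper":30},{"linear":[0,0,-75],"twist":[0,0,0],"gripper":30},{"linear":[0,-40,-90],"twist":[0,0,0],"gripper":30},{"linear":[0,-80,-90],"twist":[0,0,0],"gripper":60},{"linear":[0,-110,-90],"twist":[0,0,0],"gripper":60},{"linear":[0,-140,-90],"twist":[0,0,0],"gripper":60},{"linear":[0,-140,-90],"twist":[0,0,0],"gripper":60},{"linear":[0,-140,-90],"twist":[0,0,0],"gripper":60}]'
python3 - <<'E'
from h import *
togo([.5705,.070,.09],0)
t=camera('top');s=camera('scene')
a=cv2.resize(t['img'][185:245,270:350,::-1],(400,300),interpolation=cv2.INTER_CUBIC)
b=cv2.resize(s['img'][180:260,200:300,::-1],(400,320),interpolation=cv2.INTER_CUBIC)
o=np.zeros((320,800,3),np.uint8);o[:300,:400]=a;o[:,400:]=b
cv2.imwrite('pics/p2.png',o)
E
```

```text
t: 9.6
ee_pos: [0.5694, -0.0215, 0.0387]
eef_rot: [180.0, -0.1, 0.1]
contact_force: [-2.7, -0.0, 4.3]
opening: 0.0554
finger_force: 33.8
t: 10.0
ee_pos: [0.569, -0.0215, 0.0377]
eef_rot: [180.0, 0.0, 0.1]
contact_force: [0.3, -0.1, 0.5]
opening: 0.0753
finger_force: 0.0
t: 10.8
ee_pos: [0.5686, 0.1191, 0.1276]
eef_rot: [180.0, 0.0, 0.2]
contact_force: [-0.5, -1.0, -1.1]
opening: 0.0652
finger_force: 0.0
ee [0.5686 0.1191 0.1276] [1.7998e+02 1.0000e-02 1.9000e-01] linear [ 1.8 49.1 37.7]
twist [0.02 0.01 0.19]
```

View pics/p2.png

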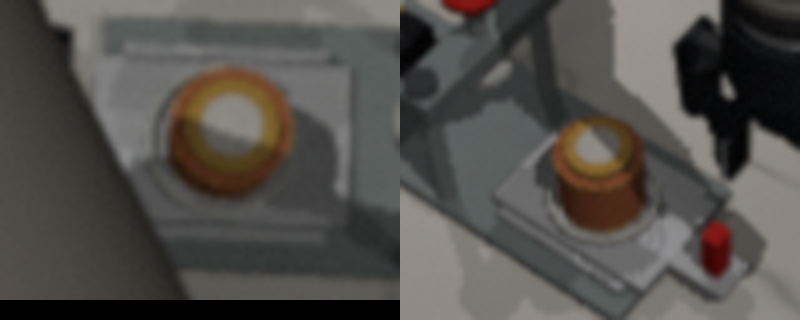

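The tin stands inside the ring in both views and is upright, at (232,130) left and (600,165) right. Now pinch the red post.

```bash
python3 -m pendant '[{"linear":[2,25,0],"twist":[0,0,0],"gripper":110},{"linear":[2,50,0],"twist":[0,0,0],"gripper":110},{"linear":[2,50,20],"twist":[0,0,0],"gripper":110},{"linear":[2,50,50],"twist":[0,0,0],"gripper":110},{"linear":[2,50,80],"twist":[0,0,0],"gripper":110},{"linear":[2,50,95],"twist":[0,0,0],"gripper":110},{"linear":[2,50,95],"twist":[0,0,0],"gripper":110}]'
python3 -m pendant '[{"linear":[0,0,0],"twist":[0,0,0],"gripper":255},{"linear":[0,0,0],"twist":[0,0,0],"gripper":255},{"linear":[0,0,0],"twist":[0,0,0],"gripper":255},{"linear":[0,0,0],"twist":[0,0,0],"gripper":255},{"linear":[0,0,0],"twist":[0,0,0],"gripper":255}]' 20; python3 -c "
from h import *
togo([.5704-.0013,.0694-.0910,.0322])"
```

```text
t: 11.6
ee_pos: [0.569, 0.0668, 0.0306]
eef_rot: [179.9, 0.3, -0.0]
contact_force: [0.1, -0.6, 0.1]
opening: 0.0484
finger_force: 0.0
t: 12.1
ee_pos: [0.5722, 0.0688, 0.0344]
eef_rot: [-180.0, -0.2, 0.0]
contact_force: [-1.0, -0.6, 6.1]
opening: 0.0132
finger_force: 24.9
ee [0.5722 0.0688 0.0344] [-1.7998e+02 -1.7000e-01  4.0000e-02] linear [-3.2 90.4  2.2]
```

```bash
python3 -m pendant '[{"linear":[0,4,0],"twist":[0,0,0],"gripper":255},{"linear":[0,12,0],"twist":[0,0,0],"gripper":255},{"linear":[0,24,0],"twist":[0,0,0],"gripper":255},{"linear":[-0.5,38,0],"twist":[0,0,0],"gripper":255},{"linear":[-0.7,52,0],"twist":[0,0,0],"gripper":255},{"linear":[-1,66,0],"twist":[0,0,0],"gripper":255},{"linear":[-1,77,0],"twist":[0,0,0],"gripper":255},{"linear":[-1.2,84,0],"twist":[0,0,0],"gripper":255},{"linear":[-1.3,88,0],"twist":[0,0,0],"gripper":255},{"linear":[-1.3,90,0],"twist":[0,0,0],"gripper":255},{"linear":[-1.3,90,0],"twist":[0,0,0],"gripper":255}]'
python3 -m pendant '[{"linear":[0,1,0],"twist":[0,0,0],"gripper":255},{"linear":[0,2,0],"twist":[0,0,0],"gripper":255},{"linear":[0,2,0],"twist":[0,0,0],"gripper":255},{"linear":[0,2,0],"twist":[0,0,0],"gripper":255}]'
```

```text
t: 13.2
ee_pos: [0.5705, -0.0216, 0.0344]
eef_rot: [180.0, -0.1, 0.0]
contact_force: [-1.2, 0.1, 8.1]
opening: 0.0137
finger_force: 25.0
t: 13.6
ee_pos: [0.5705, -0.022, 0.0344]
eef_rot: [-179.9, -0.1, 0.1]
contact_force: [-2.2, 2.6, 8.1]
opening: 0.0138
finger_force: 25.4
```

```bash
python3 -m pendant '[{"linear":[0,1,0],"twist":[0,0,0],"gripper":255},{"linear":[0,3,0],"twist":[0,0,0],"gripper":255},{"linear":[0,3,0],"twist":[0,0,0],"gripper":255},{"linear":[0,3,0],"twist":[0,0,0],"gripper":255}]'
python3 -m pendant '[{"linear":[0,-1.5,0],"twist":[0,0,0],"gripper":200},{"linear":[0,-3,0],"twist":[0,0,0],"gripper":110},{"linear":[0,-3,0],"twist":[0,0,0],"gripper":110},{"linear":[0,-3,-30],"twist":[0,0,0],"gripper":110},{"linear":[0,-3,-75],"twist":[0,0,0],"gripper":110},{"linear":[0,-3,-120],"twist":[0,0,0],"gripper":110},{"linear":[0,-3,-160],"twist":[0,0,0],"gripper":255},{"linear":[0,-3,-180],"twist":[0,0,0],"gripper":255},{"linear":[0,-3,-180],"twist":[0,0,0],"gripper":255}]'
python3 - <<'E'
from h import *
togo([.5679,-.1116,.180],0)
t=camera('top');s=camera('scene')
a=cv2.resize(t['img'][185:245,270:370,::-1],(400,240),interpolation=cv2.INTER_CUBIC)
b=cv2.resize(s['img'][165:245,190:290,::-1],(400,320),interpolation=cv2.INTER_CUBIC)
o=np.zeros((320,800,3),np.uint8);o[:240,:400]=a;o[:,400:]=b
cv2.imwrite('pics/p3.png',o)
E
```

```text
t: 14.0
ee_pos: [0.5705, -0.0221, 0.0344]
eef_rot: [-179.7, -0.1, 0.2]
contact_force: [-1.8, 7.2, 7.6]
opening: 0.0138
finger_force: 26.2
t: 14.9
ee_pos: [0.5719, -0.0241, 0.2164]
eef_rot: [179.9, -0.4, 0.0]
contact_force: [0.6, 0.1, 0.1]
opening: 0.0054
finger_force: 0.0
ee [ 0.5719 -0.0241  0.2164] [ 1.7995e+02 -4.1000e-01  2.0000e-02] linear [-4.3 87.5 36.5]
twist [ 0.05 -0.41  0.02]
```

View pics/p3.png

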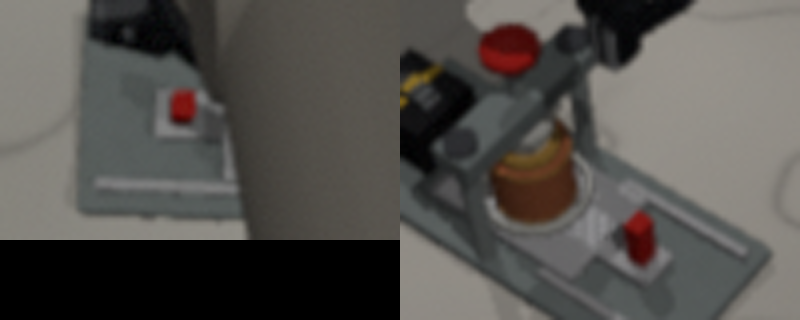

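Carriage is at the stop with 7 N reaction. The tin is under the portal in its ring at (535,170). Now the plunger.

```bash
python3 -m pendant '[{"linear":[-2,40,0],"twist":[0,0,0],"gripper":255},{"linear":[-4,75,0],"twist":[0,0,0],"gripper":255},{"linear":[-4,88,0],"twist":[0,0,0],"gripper":255},{"linear":[-4,88,15],"twist":[0,0,0],"gripper":255},{"linear":[-4,88,30],"twist":[0,0,0],"gripper":255},{"linear":[-4,88,42],"twist":[0,0,0],"gripper":255},{"linear":[-4,88,50],"twist":[0,0,0],"gripper":255},{"linear":[-4,88,56],"twist":[0,0,0],"gripper":255},{"linear":[-4,88,62],"twist":[0,0,0],"gripper":255},{"linear":[-4,88,66],"twist":[0,0,0],"gripper":255},{"linear":[-4,88,66],"twist":[0,0,0],"gripper":255},{"linear":[-4,88,66],"twist":[0,0,0],"gripper":255}]'
```

```text
t: 16.2
ee_pos: [0.5649, -0.109, 0.15]
eef_rot: [-179.9, 0.1, 0.2]
contact_force: [-10.0, 2.5, 23.6]
opening: -0.0001
finger_force: 11.6
```

```bash
python3 -m pendant '[{"linear":[0,0,1],"twist":[0,0,0],"gripper":255},{"linear":[0,0,1],"twist":[0,0,0],"gripper":255},{"linear":[0,0,1],"twist":[0,0,0],"gripper":255}]'
python3 -m pendant '[{"linear":[0,0,-10],"twist":[0,0,0],"gripper":255},{"linear":[0,0,-30],"twist":[0,0,0],"gripper":255},{"linear":[0,0,-65],"twist":[0,0,0],"gripper":255},{"linear":[3,-45,-65],"twist":[0,0,0],"gripper":110},{"linear":[5,-88,-65],"twist":[0,0,0],"gripper":110},{"linear":[5,-88,-65],"twist":[0,0,0],"gripper":110},{"linear":[5,-88,-65],"twist":[0,0,0],"gripper":110}]'; python3 -c "
from h import *
togo([.5705,-.0217,.034],0)"
```

```text
t: 16.5
ee_pos: [0.5649, -0.109, 0.1499]
eef_rot: [-180.0, 0.1, 0.2]
contact_force: [-12.4, 3.9, 28.1]
opening: 0.0002
finger_force: 14.0
t: 17.2
ee_pos: [0.5704, -0.0211, 0.2103]
eef_rot: [-180.0, 0.0, 0.4]
contact_force: [-0.1, -1.3, -0.3]
opening: 0.0487
finger_force: 0.0
ee [ 0.5704 -0.0211  0.2103] [-1.8e+02  3.0e-02  3.5e-01] linear [1.000e-01 6.000e-01 1.763e+02]
twist [-0.    0.03  0.35]
```

```bash
python3 -m pendant '[{"linear":[0,0,40],"twist":[0,0,0],"gripper":110},{"linear":[0,0,80],"twist":[0,0,0],"gripper":110},{"linear":[0,0,120],"twist":[0,0,0],"gripper":110},{"linear":[0,0,150],"twist":[0,0,0],"gripper":110},{"linear":[0,0,170],"twist":[0,0,0],"gripper":110},{"linear":[0,0,176],"twist":[0,0,0],"gripper":110},{"linear":[0,0,176],"twist":[0,0,0],"gripper":255},{"linear":[0,0,176],"twist":[0,0,0],"gripper":255},{"linear":[0,0,176],"twist":[0,0,0],"gripper":255},{"linear":[0,0,176],"twist":[0,0,0],"gripper":255},{"linear":[0,0,176],"twist":[0,0,0],"gripper":255}]' 25
python3 -m pendant '[{"linear":[0,-4,0],"twist":[0,0,0],"gripper":255},{"linear":[0,-12,0],"twist":[0,0,0],"gripper":255},{"linear":[0,-24,0],"twist":[0,0,0],"gripper":255},{"linear":[0.5,-38,0],"twist":[0,0,0],"gripper":255},{"linear":[0.7,-52,0],"twist":[0,0,0],"gripper":255},{"linear":[1,-66,0],"twist":[0,0,0],"gripper":255},{"linear":[1,-78,0],"twist":[0,0,0],"gripper":255},{"linear":[1.2,-86,0],"twist":[0,0,0],"gripper":255},{"linear":[1.3,-91,0],"twist":[0,0,0],"gripper":255},{"linear":[1.3,-94,0],"twist":[0,0,0],"gripper":255},{"linear":[1.3,-96,0],"twist":[0,0,0],"gripper":255},{"linear":[1.3,-96,0],"twist":[0,0,0],"gripper":255}]'
```

```text
t: 18.3
ee_pos: [0.5717, -0.0221, 0.036]
eef_rot: [-179.9, -0.1, 0.1]
contact_force: [-0.3, 5.3, 2.1]
opening: 0.0134
finger_force: 29.7
t: 19.5
ee_pos: [0.5735, 0.0716, 0.036]
eef_rot: [179.9, -0.2, 0.0]
contact_force: [0.0, -0.6, 6.0]
opening: 0.0132
finger_force: 29.8
```

```bash
python3 -m pendant '[{"linear":[0,0,0],"twist":[0,0,0],"gripper":200},{"linear":[0,0,0],"twist":[0,0,0],"gripper":120},{"linear":[0,0,0],"twist":[0,0,0],"gripper":120},{"linear":[0,0,-30],"twist":[0,0,0],"gripper":120},{"linear":[0,0,-75],"twist":[0,0,0],"gripper":120},{"linear":[0,0,-120],"twist":[0,0,0],"gripper":120},{"linear":[-40,-20,-150],"twist":[0,0,0],"gripper":120},{"linear":[-80,-45,-160],"twist":[0,0,0],"gripper":120},{"linear":[-100,-80,-160],"twist":[0,0,0],"gripper":120},{"linear":[-100,-120,-160],"twist":[0,0,0],"gripper":120},{"linear":[-100,-120,-160],"twist":[0,0,0],"gripper":120},{"linear":[-100,-120,-160],"twist":[0,0,0],"gripper":120}]'
python3 - <<'E'
from h import *
t=camera('top');s=camera('scene')
a=cv2.resize(t['img'][165:265,265:425,::-1],(400,250),interpolation=cv2.INTER_CUBIC)
b=cv2.resize(s['img'][165:265,170:295,::-1],(400,320),interpolation=cv2.INTER_CUBIC)
o=np.zeros((320,800,3),np.uint8);o[:250,:400]=a;o[:,400:]=b
cv2.imwrite('pics/p4.png',o);print(state()['dq'])
E
```

```text
t: 20.7
ee_pos: [0.4712, 0.1929, 0.1945]
eef_rot: [180.0, 0.0, 0.2]
contact_force: [0.2, -0.6, -0.1]
opening: 0.0454
finger_force: 0.0
[ 0.68266301  0.0283356   0.51730773  0.02511145 -0.10380885 -0.03705315
  0.02034956]
```

View pics/p4.png

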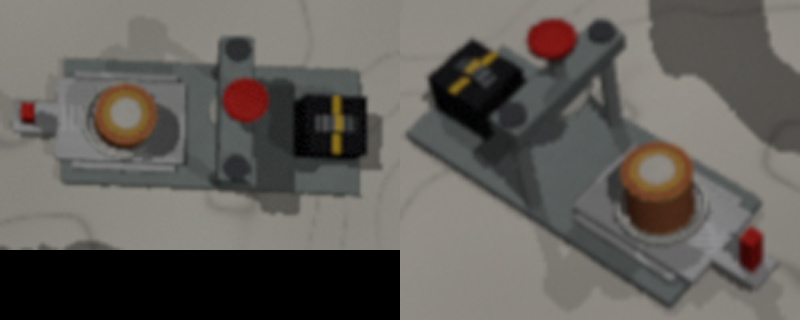

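The carriage is out with the closed tin upright in the ring (126,115). The plunger is up (246,100) and the mark is aligned (337,125). Handing in.

```bash
python3 -c "
from station import close_job
print(close_job())"
```

```text
the job is handed in; nothing more can be done
None
```

I handed the job in at about 21 s: wheel aligned, lid pressed to the plunger's stop, plunger up and carriage out with the tin upright in the nest. I judged this from the last pictures and forces, since the hand-in returned no verdict.

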